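# Rake crowded moon cakes into an even layer and lean the rake on its rest

### The arm

A 6-joint arm with a two-finger parallel gripper is mounted at the origin on the work surface; the furniture and walls round the work are solid. World frame = base frame: x ahead of the robot, y to its left, z up, the work surface at z = 0. Lengths are in m, angles in rad, forces in N, time in s.
With the tool pointing down it reaches from about 0.375 to 0.9 m from the base axis. Payload 3.1 kg.
Tool frame: the origin (TCP) lies at the very end of the fingers, on their centre line; the grasp point (between the pads) lies 19 mm behind it (manip.grasp_offset is the distance from the TCP to the grasp point, in m); y points along the fingers, z is the direction in which the jaws open and shut, and the axes are right-handed (so a half turn about y gives the same grasp; the last joint's range is limited). The gripper opens to 85 mm and grips with 20 to 120 N. Pads are 22 mm wide; open, the fingers measure 114 mm over their backs; the gripper's body (76 mm by 85 mm) begins 54 mm behind the grasp point. The pads swing forward as they close: fully open they stand 13 mm farther back than shut.
Start: joints at [1.137, 0.527, 1.433, -0, 1.181, -0.178], TCP at [0.157, 0.605, 0.231] pointing down, gripper open.
Joint ranges: [-3.08, 3.08], [-0.75, 2.2], [0.22, 2.44], [-1.43, 4.57], [0, 2.65], [-2.85, 2.85]. Speed limits (rad/s): [2.79, 2.79, 3.14, 3.14, 3.14, 3.14].

### API

Orientations are given as a unit quaternion [x, y, z, w].
In Python, from station import manip gives the robot as it stands.
- The arm moves only by the tool apply_moves, never from a script. Its argument "motion" is a list of rows, each a list of 5 numbers: the finger opening in mm, from 0 to 85.4, then the shift along the tool's x, y, z in units of 30 mm (1.0 is 30 mm), then the turn about the tool's y in units of 10 degrees (1.0 is 10 degrees). In form: [[fingers, x, y, z, twist], ...]. A call has 1 to 12 rows; each row is the pose to reach, as a shift and turn from the pose commanded when the call began, along the tool's axes at that moment; what a row does not reach only later rows make up. A row lasts 1/8 s, in which the tool goes at most 62.5 mm and 10.7 degrees, less where a joint would pass 70% of its speed; a pose out of reach is approached as far as the arm can. A call with a gripper value outside its range is refused whole. The fingers move at their own pace and stop on an object; "squeeze" is the grip in N (left out, the last holds). Time passes only in rows, so rows that repeat a pose let the fingers close. It gives the time, the measured TCP pose, the force and the opening at its end, in the units of the state.
- manip.sense(): the state, without advancing time (a new reading comes with each control period).
- manip.snapshot(name): name is "scene" or "top" or "wrist"; returns the picture (480x640x3 uint8, red, green, blue); there is no depth.
- manip.get_calibration(name): a dict with "intrinsics" (3x3 intrinsics, pixels), "extrinsics" (4x4, takes a point from camera to world coordinates). Camera axes: x right, y up, looking along -z (the intrinsics and any distortion apply to the point x, -y, -z); pixel columns grow to the right and rows downward; lengths in m; the calibration is good to about 2 mm. A picture is of the moment at which its call begins: read the wrist's pose just before it. get_calibration takes no time and is no camera call; for the wrist camera it gives the pose at the moment of the call.
- manip.sign_off(): hands the job in, once; it reports no verdict.
The state is a dict: "t": time; "q": joint angles; "qd": joint speeds; "tau": joint torques, N m; "tcp_pos": TCP position; "tool_rot": TCP orientation; "force": force on the tool from outside, world axes, zero at the start; "ft_torque": the same for the moment, N m; "finger_gap": opening from 0.0 (shut) to 1.0 (fully open).
Only numpy, scipy, OpenCV 4.12 (cv2) and the standard library are available. Lean on these libraries where they do the work, as an engineer would, in place of code of your own. Each camera call takes 0.05 s, during which the arm holds its last target.

### The job

The moon cakes have crowded at one end of the baking tray: take the blue rake from its sloped wooden rest and rake them apart along the tray until they lie in one even layer, with a pair of cakes side by side centred on each of the three white lines. Then put the rake back so that it leans stably on the rest's backstop, grip up and foot behind the lip. Move the cakes with the rake only, never with the gripper, do not press hard on them or tip them, and leave the other things alone.

Things in the scene. Friction and masses are not known exactly. Their poses are not given: they have to be found in the camera images.
- tray: dark baking tray, fixed; bed 166 mm (x) by 490 mm (y, to the robot's left) inside, z up. Origin at the centre of its underside; bed 4.4 mm above it, rim 23 mm. Rows of two cakes at x about +40 and -40 mm start at y about +165 (on its line), +58 and -49 mm, with free gaps of 20 to 40 mm between rows
- spot_left_far (a point): where a cake's centre belongs: on the left white line across the bed (tray y = +165 mm), in the half away from the robot (tray x = +40 mm); a point on the bed, not marked but for the line
- spot_left_near (a point): where a cake's centre belongs: on the left white line across the bed (tray y = +165 mm), in the half nearer the robot (tray x = -40 mm); a point on the bed, not marked but for the line
- spot_mid_far (a point): where a cake's centre belongs: on the middle white line across the bed (tray y = 0 mm), in the half away from the robot (tray x = +40 mm); a point on the bed, not marked but for the line
- spot_mid_near (a point): where a cake's centre belongs: on the middle white line across the bed (tray y = 0 mm), in the half nearer the robot (tray x = -40 mm); a point on the bed, not marked but for the line
- spot_right_far (a point): where a cake's centre belongs: on the right white line across the bed (tray y = -165 mm), in the half away from the robot (tray x = +40 mm); a point on the bed, not marked but for the line
- spot_right_near (a point): where a cake's centre belongs: on the right white line across the bed (tray y = -165 mm), in the half nearer the robot (tray x = -40 mm); a point on the bed, not marked but for the line
- cake_0: a baked golden moon cake, a fluted disc 72 to 76 mm across and 29 to 34 mm high, 0.11 kg; origin at the centre of its underside, z up. Which cake lies in which row changes
- cake_1: a baked golden moon cake, a fluted disc 72 to 76 mm across and 29 to 34 mm high, 0.11 kg; origin at the centre of its underside, z up. Which cake lies in which row changes
- cake_2: a baked golden moon cake, a fluted disc 72 to 76 mm across and 29 to 34 mm high, 0.11 kg; origin at the centre of its underside, z up. Which cake lies in which row changes
- cake_3: a baked golden moon cake, a fluted disc 72 to 76 mm across and 29 to 34 mm high, 0.11 kg; origin at the centre of its underside, z up. Which cake lies in which row changes
- cake_4: a baked golden moon cake, a fluted disc 72 to 76 mm across and 29 to 34 mm high, 0.11 kg; origin at the centre of its underside, z up. Which cake lies in which row changes
- cake_5: a baked golden moon cake, a fluted disc 72 to 76 mm across and 29 to 34 mm high, 0.11 kg; origin at the centre of its underside, z up. Which cake lies in which row changes
- rake: flat blue plastic hand rake, a board 10 mm thick (x), 0.14 kg: blade 130 mm wide (y), 55 mm high, six short teeth below; above it a ribbed grip 50 mm wide up to 135 mm above the teeth tips. Origin mid lower edge (teeth tips), z up the board to the grip. It starts leaning on its rest, z tilted 0.35 rad from vertical, top away from the rest's front. Both faces alike
- rake_grip (a point): the place to pinch the rake's grip across its 10 mm thickness: 112 mm from the teeth tips, in the middle of width and thickness
- rake_rest: wooden rake rest, fixed; base 110 x 160 mm (x, y), 12 mm thick, front (-x) to the robot; origin on the underside, z up. From the base's top at x = 0 a backstop 140 mm wide, 74 mm long up the slope, leans 0.35 rad from vertical to +x. A lip at x = -38 to -30 mm stands 11 mm above the base; the rake's foot goes between. Leaning flat, the rake's origin is at (-5, 0, 14) mm
- pattern_plate: round white pattern plate of a cake press, 56 mm across, 11 mm high, bystander; origin at the centre of its underside
- probe: white probe thermometer 22 x 192 x 15 mm lying flat along its y, bystander; origin at the centre of its underside
Things that resemble listed ones, but are neither listed nor needed, are in the scene too. Leave any purple look-alike of the cake_3 alone. What is shaped like the cake_4 but pink is not meant.

How it is judged:
On the way, in this order (a step that is already met when the one before it is completed fails the run):
1. the rake is lifted clear of its rest (distance between rake and rake_rest above 0.1 m), for 0.2 s.
2. the cakes lie in pairs on the three lines while the rake is off its rest (horizontal distance between any of cake_0, cake_1, cake_2, cake_3, cake_4, cake_5 and spot_left_far below 0.028 m and horizontal distance between any of cake_0, cake_1, cake_2, cake_3, cake_4, cake_5 and spot_left_near below 0.028 m and horizontal distance between any of cake_0, cake_1, cake_2, cake_3, cake_4, cake_5 and spot_mid_far below 0.028 m and horizontal distance between any of cake_0, cake_1, cake_2, cake_3, cake_4, cake_5 and spot_mid_near below 0.028 m and horizontal distance between any of cake_0, cake_1, cake_2, cake_3, cake_4, cake_5 and spot_right_far below 0.028 m and horizontal distance between any of cake_0, cake_1, cake_2, cake_3, cake_4, cake_5 and spot_right_near below 0.028 m and z of each of cake_0, cake_1, cake_2, cake_3, cake_4, cake_5 in the frame of tray below 0.012 m and angle between each of cake_0, cake_1, cake_2, cake_3, cake_4, cake_5's own z axis and vertical below 0.1 rad and distance between rake and rake_rest above 0.1 m), for 0.2 s.
At the end, for the whole second after the job is handed in: On each white line two cakes lie flat side by side, each centre within 28 mm of its spot, a cake on every spot. The rake leans on the backstop at 0.25 to 0.45 rad, foot behind the lip, within 40 mm of the middle and 0.15 rad of square to it. All at rest (horizontal distance between any of cake_0, cake_1, cake_2, cake_3, cake_4, cake_5 and spot_left_far below 0.028 m and horizontal distance between any of cake_0, cake_1, cake_2, cake_3, cake_4, cake_5 and spot_left_near below 0.028 m and horizontal distance between any of cake_0, cake_1, cake_2, cake_3, cake_4, cake_5 and spot_mid_far below 0.028 m and horizontal distance between any of cake_0, cake_1, cake_2, cake_3, cake_4, cake_5 and spot_mid_near below 0.028 m and horizontal distance between any of cake_0, cake_1, cake_2, cake_3, cake_4, cake_5 and spot_right_far below 0.028 m and horizontal distance between any of cake_0, cake_1, cake_2, cake_3, cake_4, cake_5 and spot_right_near below 0.028 m and z of each of cake_0, cake_1, cake_2, cake_3, cake_4, cake_5 in the frame of tray below 0.012 m and angle between each of cake_0, cake_1, cake_2, cake_3, cake_4, cake_5's own z axis and vertical below 0.1 rad and x of rake in the frame of rake_rest between -0.035 and 0.01 m and y of rake in the frame of rake_rest between -0.04 and 0.04 m and z of rake in the frame of rake_rest between 0.005 and 0.022 m and angle between rake's own z axis and vertical between 0.25 and 0.45 rad and x of rake_grip in the frame of rake_rest above 0.01 m and angle between the y axis of rake and the y axis of rake_rest, either way round below 0.15 rad and linear speed of each of rake, cake_0, cake_1, cake_2, cake_3, cake_4, cake_5 below 0.02 m/s and angular speed of rake below 0.1 rad/s); the robot touches nothing.
It fails at once if the gripper touches a cake (contact force between any of cake_0, cake_1, cake_2, cake_3, cake_4, cake_5 and the arm above 0.5 N or contact force between any of cake_0, cake_1, cake_2, cake_3, cake_4, cake_5 and the fingers above 0.5 N).
It fails at once if a cake is tipped by more than 0.35 rad (angle between any of cake_0, cake_1, cake_2, cake_3, cake_4, cake_5's own z axis and vertical above 0.35 rad).
It fails at once if the rake presses on a cake with more than 15 N (contact force between any of cake_0, cake_1, cake_2, cake_3, cake_4, cake_5 and rake above 15 N).
It fails at once if the pattern plate or probe thermometer is moved by more than 30 mm (distance of any of pattern_plate, probe from where it was at the start of the episode above 0.03 m).
It also fails if it takes over 64 s, if anything falls off the work surface, if the arm or the gripper's body presses on something with over 40 N, if the wrist force passes 120 N, or if a joint passes its speed limit or range.

## Working session

There is one attempt and no reset: what is moved stays moved. The work goes in short steps, Python scripts to look and compute and a tool call to move; the robot and the scene stay as the last step left them, time stands still between calls to the robot, and variables do not carry over. Pictures are saved under pics/ and viewed, and the job is handed in when it is done.

Besides the shell and the picture viewer there is one more tool, called after "Call:" in YAML: its name, and indented under it one key for each argument. apply_moves: Moves the arm, as the interface text tells. Its arguments: {"type":"object","properties":{"motion":{"type":"array"},"squeeze":{"type":"number"}},"required":["motion"]}

```bash
ls; mkdir -p pics; python3 - <<'E'
from station import manip
import cv2
print(manip.sense(), manip.grasp_offset)
for n in ("scene","top","wrist"):
    c=manip.get_calibration(n); print(n,c)
    cv2.imwrite(f"pics/{n}0.png",manip.snapshot(n)[:,:,::-1])
E
```

```text
pics
{'t': 0.0, 'q': array([ 1.13753591e+00,  5.28469326e-01,  1.43390608e+00, -1.56465220e-05,
        1.18136527e+00, -1.78500545e-01]), 'qd': array([ 8.63232273e-06, -1.40553912e-03,  3.32432040e-04,  6.81361119e-04,
       -2.48629612e-04,  1.94961742e-04]), 'tau': array([-7.67579222e-04, -4.42354381e+01, -1.78023434e+01, -3.81906411e-04,
        8.49553559e-03, -1.32274437e-05]), 'tcp_pos': array([0.15718173, 0.60417977, 0.23033046]), 'tool_rot': array([ 0.70210349, -0.09004951,  0.08960188, -0.70065203]), 'force': array([-0.51612811,  0.35930709,  0.15606462]), 'ft_torque': array([ 0.00376837, -0.03805431,  0.02087833]), 'finger_gap': 0.9986739313332607} 0.0187
scene {'intrinsics': array([[556.77970911,   0.        , 309.41801543],
       [  0.        , 556.77970911, 221.78115495],
       [  0.        ,   0.        ,   1.        ]]), 'extrinsics': array([[ 0.53531377,  0.64857058, -0.54110569, -0.43724806],
       [-0.84451945,  0.39957436, -0.35654904, -0.48674867],
       [-0.01503526,  0.64783989,  0.76162813,  1.23877856],
       [ 0.        ,  0.        ,  0.        ,  1. 
[... 181 characters left out ...]
]]), 'extrinsics': array([[-0.01225715,  0.98871035, -0.14933719,  0.17489672],
       [-0.9997813 , -0.01464874, -0.0149252 ,  0.03045206],
       [-0.0169443 ,  0.14912159,  0.98867368,  1.13927429],
       [ 0.        ,  0.        ,  0.        ,  1.        ]])}
wrist {'intrinsics': array([[393.96823189,   0.        , 315.21865609],
       [  0.        , 393.96823189, 239.19562272],
       [  0.        ,   0.        ,   1.        ]]), 'extrinsics': array([[ 0.25081573, -0.93029143, -0.26767391,  0.08874695],
       [ 0.96803082,  0.24023761,  0.07212643,  0.62348314],
       [-0.00279326, -0.27720704,  0.96080615,  0.3732791 ],
       [ 0.        ,  0.        ,  0.        ,  1.        ]])}
```

View pics/top0.png

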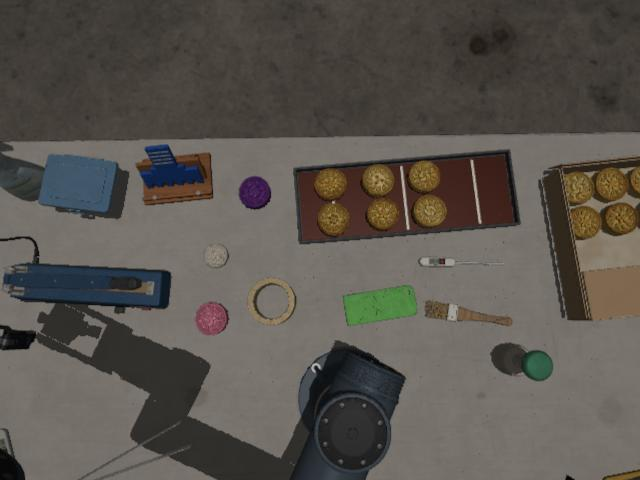

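View pics/scene0.png

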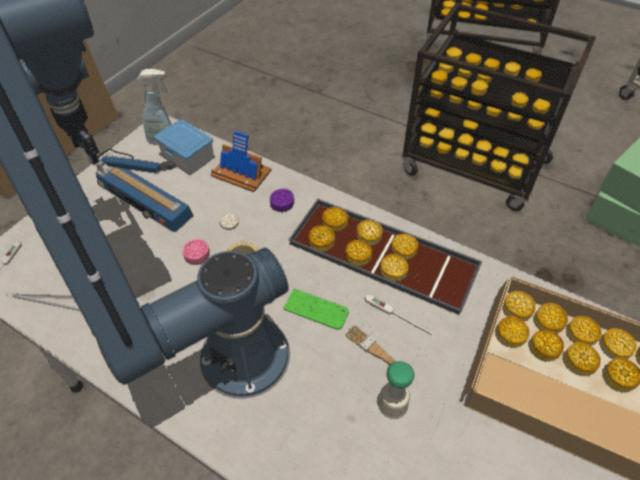

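View pics/wrist0.png

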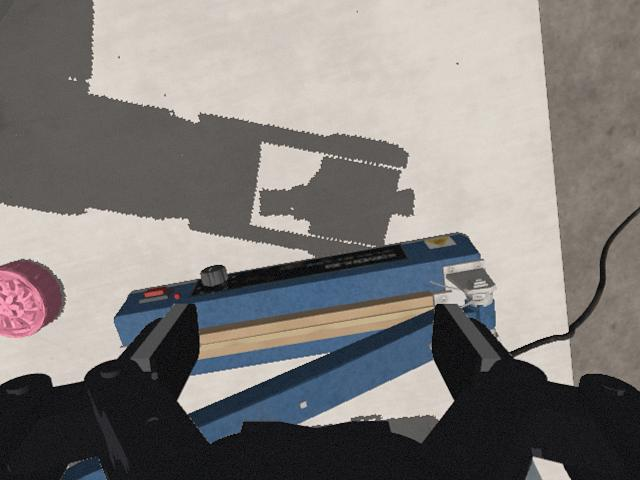

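```bash
cat > h.py <<'E'
import numpy as np, cv2
from station import manip
from scipy.spatial.transform import Rotation as R
def ray(cal,uv,z):
    K=cal["intrinsics"];E=cal["extrinsics"]
    uv=np.atleast_2d(uv).astype(float)
    d=np.stack([(uv[:,0]-K[0,2])/K[0,0],-(uv[:,1]-K[1,2])/K[1,1],-np.ones(len(uv))],1)@E[:3,:3].T
    o=E[:3,3]; s=(z-o[2])/d[:,2]
    return o+d*s[:,None]
def proj(cal,P):
    K=cal["intrinsics"];E=cal["extrinsics"]
    p=(np.atleast_2d(P)-E[:3,3])@E[:3,:3]
    return np.stack([K[0,2]+K[0,0]*p[:,0]/-p[:,2],K[1,2]-K[1,1]*p[:,1]/-p[:,2]],1)
def shot(name,fn):
    cal=manip.get_calibration(name); im=manip.snapshot(name)[:,:,::-1].copy()
    cv2.imwrite(f"pics/{fn}.png",im); return im,cal
E
python3 - <<'E'
from h import *
im=cv2.imread("pics/top0.png");cal=manip.get_calibration("top")
s=manip.sense(); print(R.from_quat(s["tool_rot"]).as_matrix().round(3))
hsv=cv2.cvtColor(im,cv2.COLOR_BGR2HSV)
for p in [(310,172),(450,180),(330,183),(380,180),(305,200),(298,200),(403,190),(165,165),(205,165),(175,195)]: print(p,im[p[1],p[0]],hsv[p[1],p[0]])
cv2.imwrite("pics/c1.png",cv2.resize(im[130:260,280:530],None,fx=3.2,fy=3.2,interpolation=cv2.INTER_CUBIC))
cv2.imwrite("pics/c2.png",cv2.resize(im[130:220,120:290],None,fx=4.5,fy=4.5,interpolation=cv2.INTER_CUBIC))
E
```

```text
[[ 0.968 -0.001  0.252]
 [-0.252 -0.001  0.968]
 [-0.    -1.    -0.002]]
(310, 172) [37 41 63] [  5 105  63]
(450, 180) [27 35 64] [  6 147  64]
(330, 183) [ 43 100 139] [ 18 176 139]
(380, 180) [ 59 102 123] [ 20 133 123]
(305, 200) [34 40 69] [  5 129  69]
(298, 200) [43 42 42] [120   6  43]
(403, 190) [152 163 168] [ 21  24 168]
(165, 165) [68 32 13] [110 206  68]
(205, 165) [ 40  65 100] [ 13 153 100]
(175, 195) [ 45  71 109] [ 12 150 109]
```

View pics/c1.png

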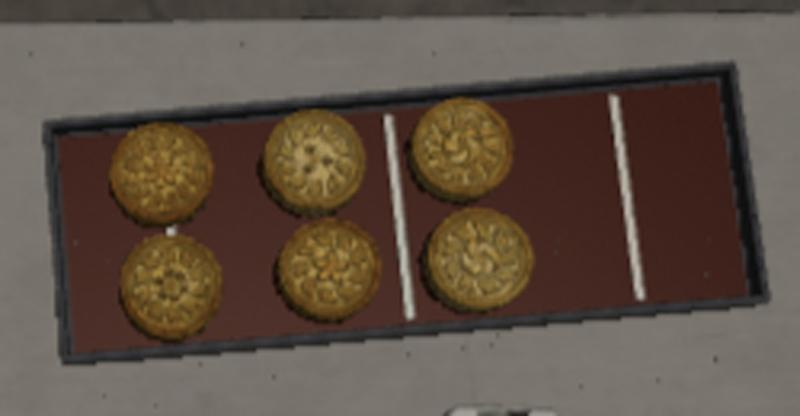

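View pics/c2.png

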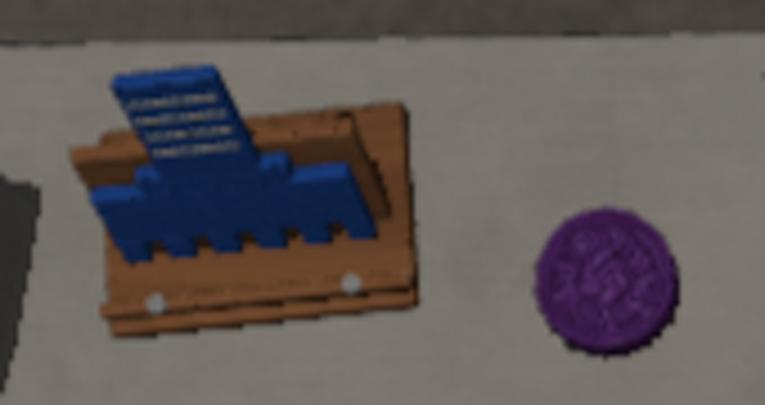

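```bash
python3 - <<'E'
from h import *
cal=manip.get_calibration("top")
c=np.array([(45,123),(735,65),(768,300),(62,362)])/3.2+[280,130]
P=ray(cal,c,.023); print(P.round(4),P.mean(0))
for e in (P[0]-P[1],P[3]-P[2],P[0]-P[3],P[1]-P[2]): print(np.linalg.norm(e),np.degrees(np.arctan2(e[1],e[0])))
l=np.array([(387,115),(410,320),(613,95),(641,300)])/3.2+[280,130]
print(ray(cal,l,.0044).round(4))
top=np.array([(112,75),(215,66)])/4.5+[120,130]
sc=np.array([(40,130,),])
print("rake grip top",ray(cal,top,.012+.13))
teeth=np.array([(133,262),(367,235)])/4.5+[120,130]
print("teeth",ray(cal,teeth,.014))
E
```

```text
[[ 0.5136  0.1114  0.023 ]
 [ 0.5481 -0.3858  0.023 ]
 [ 0.376  -0.3973  0.023 ]
 [ 0.3392  0.1001  0.023 ]] [ 0.44421034 -0.14289464  0.023     ]
0.49840839684575455 93.97118965534831
0.49867057772510903 94.22686928540746
0.17471843798658862 3.72343106418654
0.1724922384149719 3.8056719378144153
[[ 0.5209 -0.1375  0.0044]
 [ 0.3687 -0.1485  0.0044]
 [ 0.5331 -0.3027  0.0044]
 [ 0.3807 -0.314   0.0044]]
rake grip top [[0.52984032 0.41413937 0.142     ]
 [0.5333133  0.36627286 0.142     ]]
teeth [[0.47460754 0.44834871 0.014     ]
 [0.48691931 0.32735414 0.014     ]]
```

Call:
apply_moves:
  motion:
    - [85,13.4,-0.7,-3.8,7]
    - [85,13.4,-0.7,-3.8,7]
    - [85,13.4,-0.7,-3.8,7]
    - [85,13.4,-0.7,-3.8,7]
    - [85,13.4,-0.7,-3.8,7]
    - [85,13.4,-0.7,-3.8,7]
    - [85,13.4,-0.7,-3.8,7]
    - [85,13.4,-0.7,-3.8,7]

```text
t: 1.15
tcp_pos: [0.521, 0.3909, 0.2519]
tool_rot: [-0.522, 0.477, -0.477, 0.522]
force: [-0.0, 0.2, 0.2]
finger_gap: 0.994
```

```bash
python3 - <<'E'
from h import *
s=manip.sense(); print(s["t"],s["tcp_pos"],s["q"].round(3)); print(R.from_quat(s["tool_rot"]).as_matrix().round(3))
im,cal=shot("wrist","w1")
np.savez("w1.npz",K=cal["intrinsics"],E=cal["extrinsics"])
E
```

```text
1.15 [0.52098471 0.39091907 0.25191061] [ 4.730e-01  5.430e-01  1.340e+00 -1.000e-03  1.258e+00  3.840e-01]
[[ 0.089  0.001  0.996]
 [-0.996 -0.     0.089]
 [ 0.    -1.     0.001]]
```

View pics/w1.png

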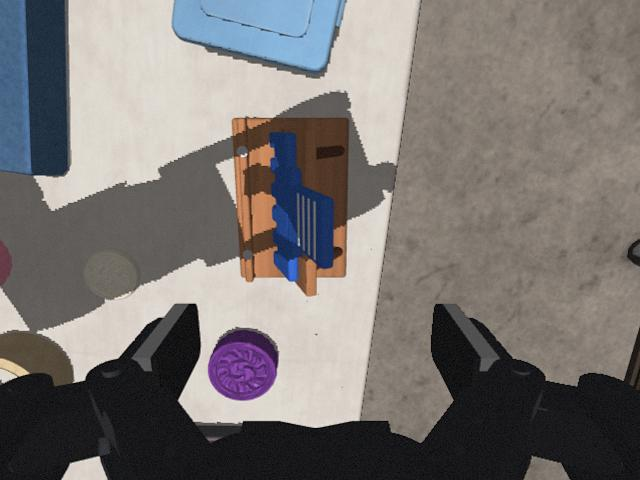

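```bash
python3 - <<'E'
import cv2
im=cv2.imread("pics/w1.png")
cv2.imwrite("pics/c3.png",cv2.resize(im[105:300,215:365],None,fx=3.0,fy=3.0,interpolation=cv2.INTER_CUBIC))
E
```

```text
(no output)
```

View pics/c3.png

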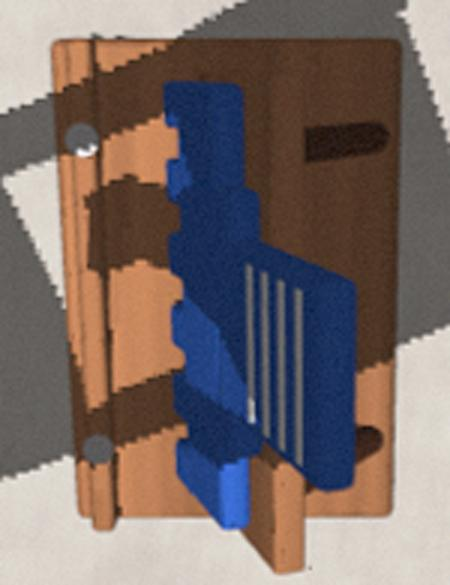

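```bash
python3 - <<'E'
from h import *
d=np.load("w1.npz");cal=dict(intrinsics=d["K"],extrinsics=d["E"])
B=ray(cal,np.array([(52,40),(401,40),(393,516),(76,516)])/3+[215,105],.012)
print(B.round(4),B.mean(0))
for i,j in((0,1),(3,2),(3,0),(2,1)):
    e=B[j]-B[i];print(np.linalg.norm(e),np.degrees(np.arctan2(e[1],e[0])))
c=B.mean(0); 
for deg in (5,):
    a=np.radians(deg);X=np.array([np.cos(a),np.sin(a),0]);Y=np.array([-np.sin(a),np.cos(a),0]);Z=np.array([0,0,1])
    o=np.array([c[0],c[1],0])-0.005*X+Z*.014
    zb=np.sin(.35)*X+np.cos(.35)*Z
    xb=np.cos(.35)*X-np.sin(.35)*Z
    g=o+.112*zb; print("grip",g)
    for n,p in dict(tl=o+.135*zb+.025*Y,tr=o+.135*zb-.025*Y,b1=o+.065*Y,b2=o-.065*Y).items():
        for t in(-.005,.005): print(n,t,((proj(cal,p+t*xb)-[215,105])*3).round(),((proj(manip.get_calibration("top"),p+t*xb)-[120,130])*4.5).round())
E
```

```text
[[0.4372 0.4613 0.012 ]
 [0.5448 0.471  0.012 ]
 [0.5601 0.3139 0.012 ]
 [0.4506 0.304  0.012 ]] [0.49818961 0.38757274 0.012     ]
0.10803987736307151 5.192304028212401
0.10991999288397179 5.17170104105006
0.157804907261157 94.8564064732527
0.1578446104852558 95.53895274766788
grip [0.53146705 0.39048414 0.11920974]
tl -0.005 [[365. 292.]] [[109.  69.]]
tl 0.005 [[407. 289.]] [[110.  52.]]
tr -0.005 [[361. 508.]] [[216.  58.]]
tr 0.005 [[401. 503.]] [[217.  42.]]
b1 -0.005 [[196.  87.]] [[126. 246.]]
b1 0.005 [[227.  87.]] [[128. 230.]]
b2 -0.005 [[204. 482.]] [[377. 220.]]
b2 0.005 [[232. 478.]] [[377. 205.]]
```

```bash
python3 - <<'E'
from h import *
d=np.load("w1.npz");cal=dict(intrinsics=d["K"],extrinsics=d["E"])
c=np.array([0.4982,.3876,0]);a=np.radians(5.2);Rm=np.array([[np.cos(a),np.sin(a)],[-np.sin(a),np.cos(a)]])
def rel(uv,z): 
    P=ray(cal,np.array(uv)/3+[215,105],z); return ((P[:,:2]-c[:2])@Rm.T*1000).round(1)
print("lip top ends L/R",rel([(93,529),(114,529),(85,300),(107,300)],.023))
print("backstop top end",rel([(275,570),(303,568)],.012+.074*np.cos(.35)))
zt=.014+.135*np.cos(.35)
print("grip top",rel([(317,290),(355,287),(312,490),(352,488)],zt))
print("blade foot near end",rel([(178,440),(178,470),(165,85)],.014))
im=cv2.imread("pics/w1.png")
cv2.imwrite("pics/c4.png",cv2.resize(im[180:280,260:345],None,fx=6,fy=6,interpolation=cv2.INTER_CUBIC))
E
```

```text
lip top ends L/R [[-47.3 -79.3]
 [-40.2 -79.3]
 [-46.   -0.7]
 [-38.9  -0.7]]
backstop top end [[ 15.5 -68. ]
 [ 23.5 -67.4]]
grip top [[ 26.4  24.9]
 [ 34.6  25.5]
 [ 25.4 -21.5]
 [ 34.5 -21. ]]
blade foot near end [[-18.6 -50.6]
 [-18.9 -61.3]
 [-19.3  65.5]]
```

View pics/c4.png

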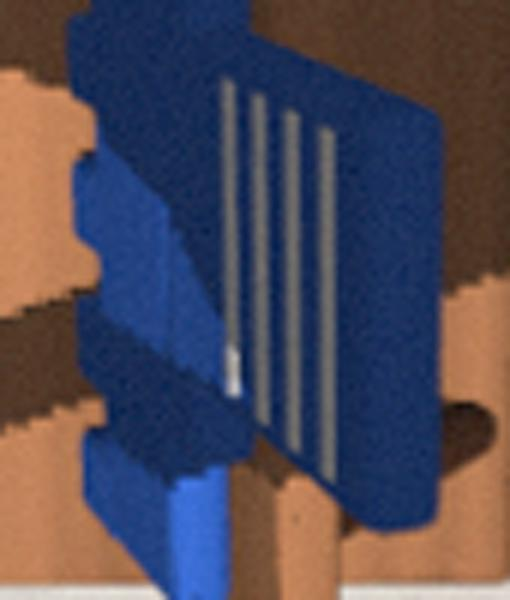

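Call:
apply_moves:
  motion:
    - [85,0,2,0,0]
    - [85,0,3.8,0,0]
    - [85,0,4.7,0,0]
    - [60,0,5.0,0,0]
    - [28,0,5.0,0,0]
    - [28,0,5.0,0,0]
    - [28,0,5.0,0,0]
    - [28,0,5.0,0,0]
  squeeze: 20

```text
t: 2.2
tcp_pos: [0.5184, 0.3934, 0.1034]
tool_rot: [-0.522, 0.476, -0.476, 0.524]
force: [-0.6, 0.5, 0.3]
finger_gap: 0.328
```

```bash
python3 - <<'E'
from h import *
s=manip.sense(); print(s["t"],s["tcp_pos"],s["force"],s["finger_gap"])
im,cal=shot("wrist","w2")
im2,_=shot("scene","s2")
cv2.imwrite("pics/c5.png",cv2.resize(im2[100:220,170:330],None,fx=5,fy=5,interpolation=cv2.INTER_CUBIC))
E
```

```text
2.2 [0.51839448 0.39342995 0.10338066] [-0.59286718  0.50641345  0.30636962] 0.32791439314869103
```

View pics/w2.png

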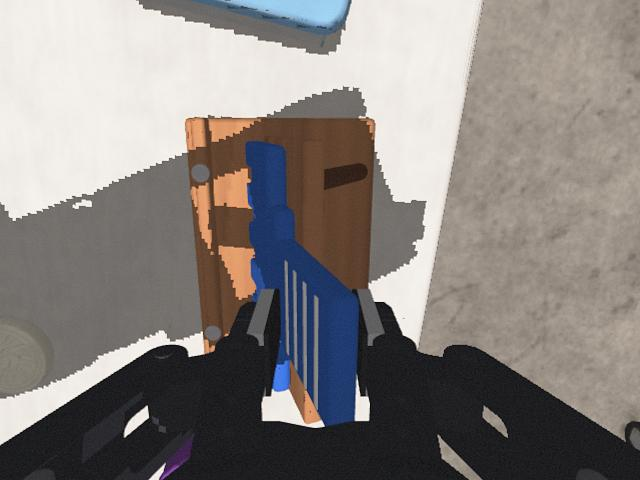

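View pics/c5.png

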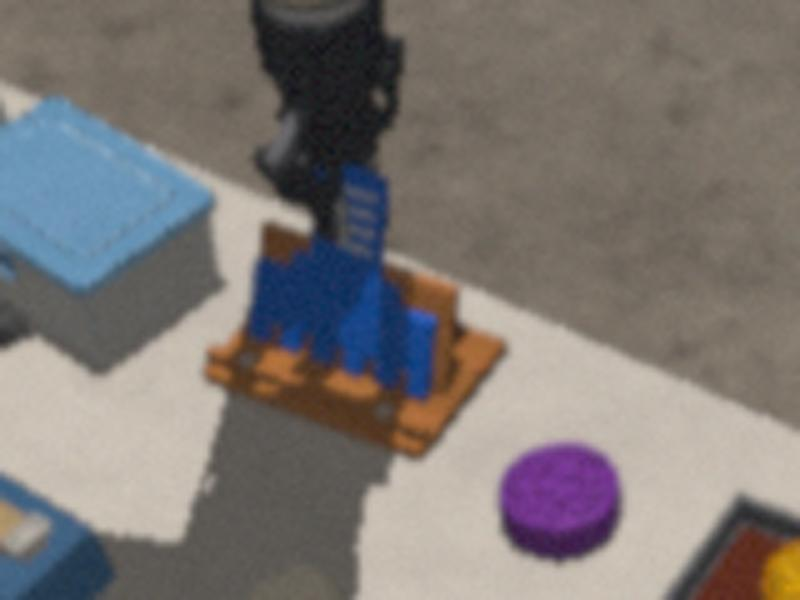

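Call:
apply_moves:
  motion:
    - [28,0,0,-0.2,0]
    - [28,0,0,-0.5,0]
    - [26,0,0,-0.8,0]
    - [22,0,0,-1.0,0]
    - [18,0,0,-1.15,0]
    - [14,0,0,-1.15,0]
    - [5,0,0,-1.15,0]
    - [5,0,0,-1.15,0]
    - [5,0,0,-1.15,0]
  squeeze: 30

```text
t: 3.42
tcp_pos: [0.4833, 0.39, 0.1024]
tool_rot: [0.523, -0.476, 0.476, -0.523]
force: [-1.7, 0.8, 2.1]
finger_gap: 0.114
```

```bash
python3 - <<'E'
from h import *
s=manip.sense(); print(s["t"],s["tcp_pos"],s["force"],s["finger_gap"])
im,cal=shot("wrist","w3")
im2,_=shot("scene","s3")
cv2.imwrite("pics/c6.png",cv2.resize(im2[100:220,170:330],None,fx=5,fy=5,interpolation=cv2.INTER_CUBIC))
E
```

```text
3.425 [0.48332789 0.38996782 0.10241328] [-1.72708149  0.84926416  2.06962297] 0.11423287367476241
```

View pics/w3.png

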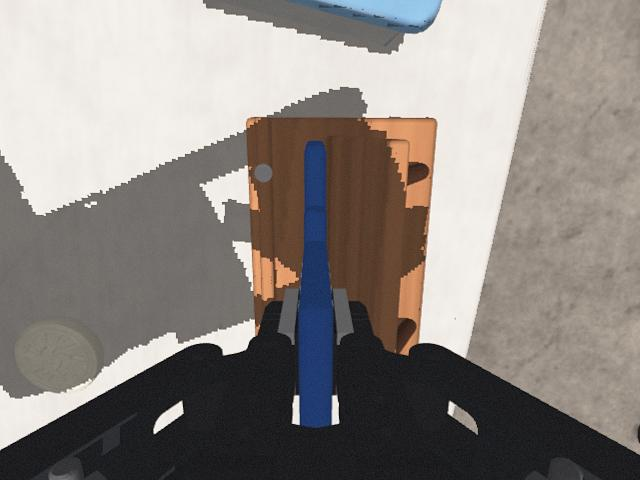

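View pics/c6.png

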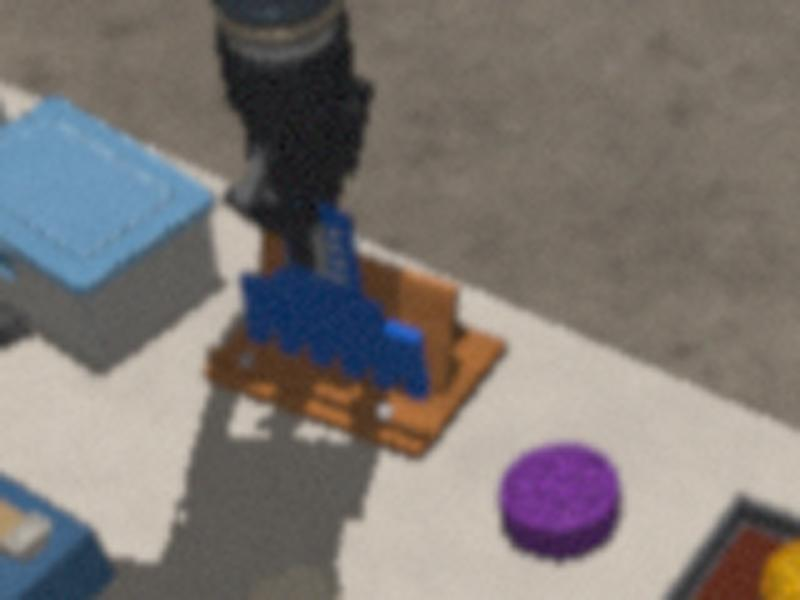

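```bash
cat >> h.py <<'E'
TC=np.array([.4445,-.1430]); TA=np.radians(4.1)
TX=np.array([np.cos(TA),np.sin(TA)]);TY=np.array([-np.sin(TA),np.cos(TA)])
def totray(P): d=np.asarray(P)[...,:2]-TC; return np.stack([d@TX,d@TY],-1)*1000
def toworld(t): t=np.asarray(t)/1000; return TC+t[0]*TX+t[1]*TY
def cakes(im,cal,name="top"):
    hsv=cv2.cvtColor(im,cv2.COLOR_BGR2HSV)
    m=cv2.inRange(hsv,(10,70,55),(30,255,255))
    out=[]
    for yy in range(1): pass
    box=proj(cal,np.array([[*toworld((sx*88,sy*250)),.02] for sx,sy in((1,1),(1,-1),(-1,-1),(-1,1))])).astype(np.int32)
    k=np.zeros(m.shape,np.uint8);cv2.fillConvexPoly(k,box,255)
    m&=k; m=cv2.morphologyEx(m,cv2.MORPH_CLOSE,np.ones((5,5)));m=cv2.morphologyEx(m,cv2.MORPH_OPEN,np.ones((7,7)))
    dt=cv2.distanceTransform(m,cv2.DIST_L2,5)
    n,lab,st,_=cv2.connectedComponentsWithStats((dt>0.55*dt.max()).astype(np.uint8))
    for i in range(1,n):
        mm=(lab==i); M=np.argwhere(mm).mean(0)[::-1]
        out.append((*totray(ray(cal,M,.022))[0].round(1),st[i,4]))
    return sorted(out,key=lambda o:-o[1])
E
python3 - <<'E'
from h import *
im=cv2.imread("pics/top0.png");
for c in cakes(im,manip.get_calibration("top")): print(c)
E
```

```text
(np.float64(-37.9), np.float64(168.7), np.int32(200))
(np.float64(44.7), np.float64(168.5), np.int32(188))
(np.float64(43.5), np.float64(58.1), np.int32(189))
(np.float64(-34.9), np.float64(55.5), np.int32(179))
(np.float64(43.1), np.float64(-48.0), np.int32(183))
(np.float64(-37.5), np.float64(-51.0), np.int32(204))
```

Call:
apply_moves:
  motion:
    - [5,0,-0.5,0,0]
    - [5,0,-2,0,0]
    - [5,0,-4,0,0]
    - [5,0,-5.8,0,0]
    - [5,0,-5.8,0,0]
    - [5,0,-5.8,0,0]
    - [5,0,-5.8,0,0]
  squeeze: 60

```text
t: 4.4
tcp_pos: [0.4823, 0.3891, 0.2742]
tool_rot: [0.524, -0.476, 0.475, -0.521]
force: [-0.1, 0.2, -2.5]
finger_gap: 0.108
```

Call:
apply_moves:
  motion:
    - [5,1,0,-0.2,0.5]
    - [5,2.5,0,-0.5,1.5]
    - [5,4.3,0,-0.8,2.5]
    - [5,6.1,0,-1.1,3.5]
    - [5,8,0,-1.4,4.5]
    - [5,10,0,-1.7,5.5]
    - [5,12,0,-2,6.5]
    - [5,14,0,-2.3,7.4]
    - [5,15.8,0,-2.6,8.3]
    - [5,17,0,-2.75,8.9]
    - [5,17.4,0,-2.77,9.1]
    - [5,17.4,0,-2.77,9.1]

```text
t: 5.9
tcp_pos: [0.4494, -0.1375, 0.2753]
tool_rot: [-0.028, 0.707, -0.706, 0.026]
force: [-1.2, 0.2, -1.3]
finger_gap: 0.11
```

```bash
python3 - <<'E'
from h import *
s=manip.sense(); print(s["t"],s["tcp_pos"],totray(s["tcp_pos"]),s["force"],s["finger_gap"],s["q"].round(2));print(R.from_quat(s["tool_rot"]).as_matrix().round(4))
im,cal=shot("wrist","w4")
E
```

```text
5.9 [ 0.44942351 -0.13753057  0.27534392] [5.30195554 5.10341648] [-1.21069492  0.23266989 -1.30802709] 0.11013597050766967 [-0.54  0.26  1.75  0.    1.13  0.96]
[[-0.9971 -0.0019  0.0761]
 [-0.0761  0.0017 -0.9971]
 [ 0.0018 -1.     -0.0018]]
```

View pics/w4.png

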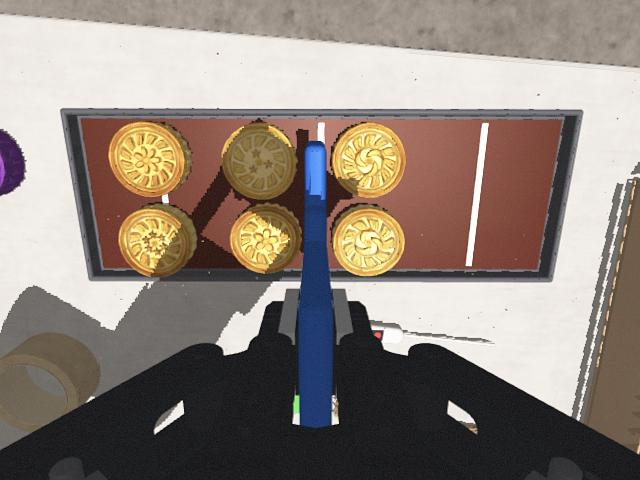

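```bash
python3 - <<'E'
from h import *
cal=manip.get_calibration("wrist")
print(totray(ray(cal,[(370,157),(369,240),(259,157),(265,238),(146,157),(150,237)],.035)).round(1))
print("lines",totray(ray(cal,[(322,125),(486,125),(469,264)],.0044)).round(1))
print("rim corners",totray(ray(cal,[(62,110),(582,111),(552,279),(91,280)],.023)).round(1))
E
```

```text
[[ 46.3 -44.7]
 [-36.3 -47.5]
 [ 45.5  61.3]
 [-35.   57.9]
 [ 44.7 169.3]
 [-34.8 174.2]]
lines [[  75.3    1. ]
 [  76.5 -164.3]
 [ -72.2 -164.4]]
rim corners [[  87.3  249.6]
 [  89.9 -246.5]
 [ -82.  -247.9]
 [ -87.   248.4]]
```

Call:
apply_moves:
  motion:
    - [5,0,1.2,-0.05,0]
    - [5,0,2.6,-0.05,0]
    - [5,0,3.8,-0.05,0]
    - [5,0,4.2,-0.05,0]
    - [5,0,4.2,-0.05,0]
    - [5,0,4.2,-0.05,0]

```text
t: 6.7
tcp_pos: [0.4508, -0.1362, 0.1515]
tool_rot: [0.027, -0.706, 0.707, -0.028]
force: [0.7, -0.3, -2.5]
finger_gap: 0.111
```

```bash
python3 - <<'E'
from h import *
s=manip.sense(); print(s["t"],s["tcp_pos"],totray(s["tcp_pos"]),s["force"]);print(R.from_quat(s["tool_rot"]).as_matrix().round(4))
im,cal=shot("wrist","w5")
E
```

```text
6.7 [ 0.45078539 -0.13622564  0.15149238] [6.75365618 6.30763709] [ 0.73062629 -0.34471234 -2.49570755]
[[-0.997   0.0024  0.0776]
 [-0.0776 -0.0014 -0.997 ]
 [-0.0023 -1.      0.0015]]
```

View pics/w5.png

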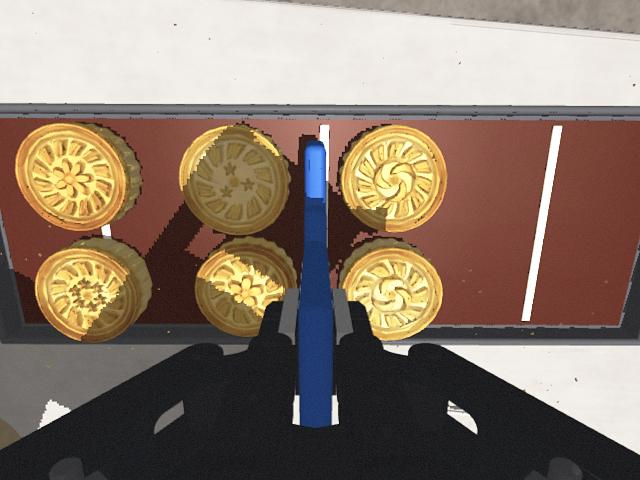

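Call:
apply_moves:
  motion:
    - [5,0.12,0.4,0,0]
    - [5,0.12,0.9,0,0]
    - [5,0.12,1.3,0,0]
    - [5,0.12,1.6,0,0]
    - [5,0.12,1.7,0,0]
    - [5,0.12,1.7,0,0]
    - [5,0.12,1.7,0,0]

```text
t: 7.62
tcp_pos: [0.4464, -0.1365, 0.0996]
tool_rot: [0.027, -0.706, 0.707, -0.027]
force: [-0.7, -0.4, -1.5]
finger_gap: 0.11
```

```bash
python3 - <<'E'
from h import *
s=manip.sense(); print(s["t"],s["tcp_pos"],totray(s["tcp_pos"]),s["force"],s["finger_gap"])
im,cal=shot("scene","s6")
cv2.imwrite("pics/c7.png",cv2.resize(im[190:310,280:490],None,fx=3.8,fy=3.8,interpolation=cv2.INTER_CUBIC))
E
```

```text
7.625 [ 0.44639206 -0.13647873  0.09960249] [2.35347487 6.36930186] [-0.74085338 -0.35660805 -1.49844504] 0.11043551108352348
```

View pics/c7.png

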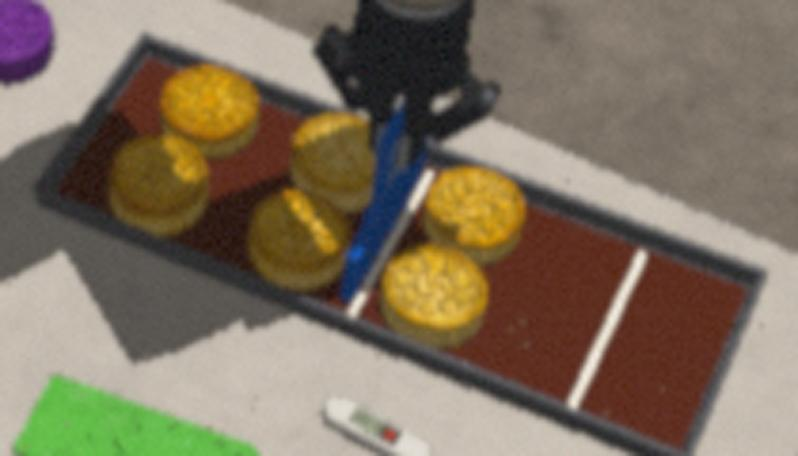

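Call:
apply_moves:
  motion:
    - [5,0,0,0.2,0]
    - [5,0,0,0.4,0]
    - [5,0,0,0.6,0]
    - [5,0,0,0.8,0]
    - [5,0,0,1.05,0]
    - [5,0,0,1.3,0]
    - [5,0,0,1.55,0]
    - [5,0,0,1.8,0]
    - [5,0,0,2.05,0]
    - [5,0,0,2.3,0]
    - [5,0,0,2.55,0]
    - [5,0,0,2.8,0]

```text
t: 9.18
tcp_pos: [0.4526, -0.2206, 0.0993]
tool_rot: [0.027, -0.707, 0.707, -0.027]
force: [-0.5, 1.7, -1.5]
finger_gap: 0.106
```

```bash
python3 - <<'E'
from h import *
s=manip.sense(); print(s["t"],s["tcp_pos"],totray(s["tcp_pos"]),s["force"],s["finger_gap"])
im,cal=shot("scene","s7")
cv2.imwrite("pics/c8.png",cv2.resize(im[190:310,280:490],None,fx=3.8,fy=3.8,interpolation=cv2.INTER_CUBIC))
E
```

```text
9.175 [ 0.45260914 -0.22063987  0.09929567] [  2.53733093 -78.02095153] [-0.46599313  1.70954249 -1.45038432] 0.10647070328995793
```

View pics/c8.png

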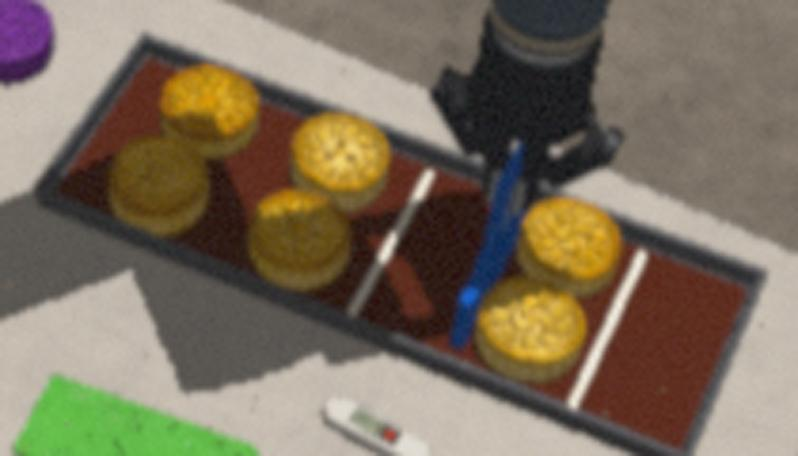

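Call:
apply_moves:
  motion:
    - [5,0,0,0.2,0]
    - [5,0,0,0.4,0]
    - [5,0,0,0.6,0]
    - [5,0,0,0.8,0]
    - [5,0,0,1.0,0]
    - [5,0,0,1.2,0]
    - [5,0,0,1.35,0]
    - [5,0,0,1.48,0]
    - [5,0,0,1.48,0]

```text
t: 10.35
tcp_pos: [0.4562, -0.2652, 0.0993]
tool_rot: [0.027, -0.706, 0.707, -0.027]
force: [-0.6, 0.5, -1.1]
finger_gap: 0.111
```

```bash
python3 - <<'E'
from h import *
s=manip.sense(); print(s["t"],s["tcp_pos"],totray(s["tcp_pos"]),s["force"],s["finger_gap"])
im,cal=shot("scene","s8")
cv2.imwrite("pics/c9.png",cv2.resize(im[190:310,280:490],None,fx=3.8,fy=3.8,interpolation=cv2.INTER_CUBIC))
E
```

```text
10.35 [ 0.45624562 -0.26523159  0.09930166] [   2.97631152 -122.75855033] [-0.55735051  0.47945217 -1.0558353 ] 0.11137648060908546
```

View pics/c9.png

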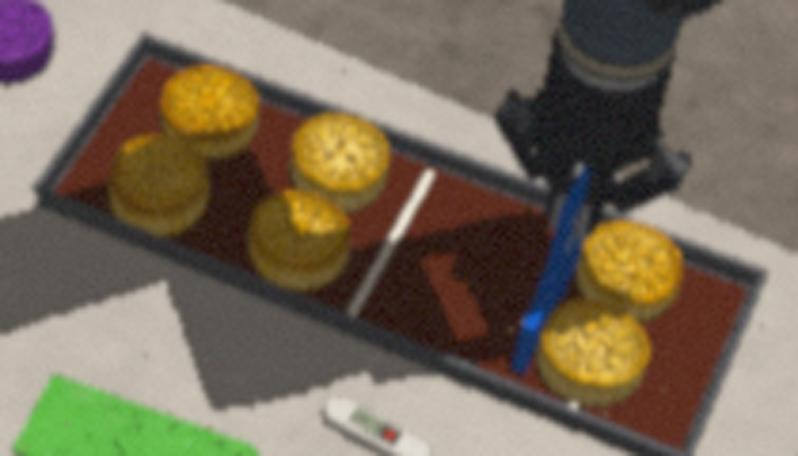

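Call:
apply_moves:
  motion:
    - [5,0,0,-0.3,0]
    - [5,0,-0.5,-0.7,0]
    - [5,0,-1.5,-1.0,0]
    - [5,0,-2.3,-2,0]
    - [5,0,-2.3,-3.5,0]
    - [5,0,-2.3,-5,0]
    - [5,0,-2.3,-6.5,0]
    - [5,0,-2.3,-7.6,0]
    - [5,0,-2.3,-7.9,0]
    - [5,0,-2.3,-7.9,0]
    - [5,0,-2.3,-7.9,0]

```text
t: 11.78
tcp_pos: [0.4385, -0.029, 0.1687]
tool_rot: [0.026, -0.706, 0.707, -0.027]
force: [0.1, -0.2, -1.4]
finger_gap: 0.106
```

```bash
python3 - <<'E'
from h import *
s=manip.sense(); print(s["t"],s["tcp_pos"],totray(s["tcp_pos"]),s["force"],s["finger_gap"]);print(R.from_quat(s["tool_rot"]).as_matrix().round(4))
im,cal=shot("wrist","w9")
E
```

```text
11.775 [ 0.43852535 -0.02903285  0.16865874] [  2.18899654 114.10265337] [ 0.13330688 -0.21445993 -1.42136453] 0.10649336889803457
[[-9.971e-01  1.400e-03  7.610e-02]
 [-7.610e-02 -8.000e-04 -9.971e-01]
 [-1.300e-03 -1.000e+00  9.000e-04]]
```

View pics/w9.png

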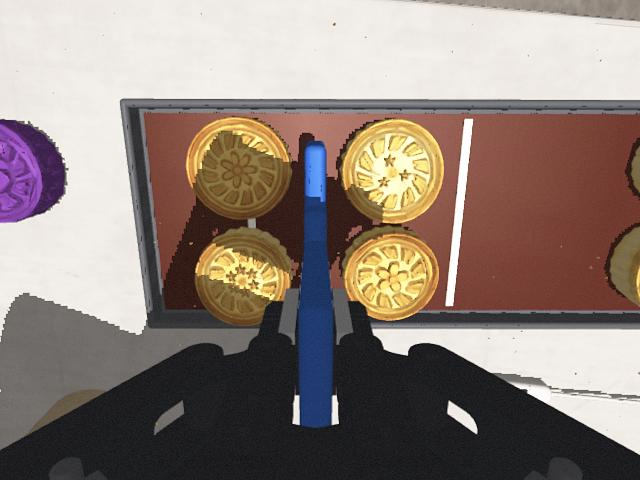

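Call:
apply_moves:
  motion:
    - [5,0,0.6,0,0]
    - [5,0,1.2,0,0]
    - [5,0,1.7,0,0]
    - [5,0,2.1,0,0]
    - [5,0,2.3,0,0]
    - [5,0,2.3,0,0]

```text
t: 12.58
tcp_pos: [0.4378, -0.0283, 0.099]
tool_rot: [-0.027, 0.707, -0.707, 0.027]
force: [0.3, -0.2, -0.8]
finger_gap: 0.113
```

```bash
python3 - <<'E'
from h import *
s=manip.sense(); print(s["t"],s["tcp_pos"],totray(s["tcp_pos"]),s["force"],s["finger_gap"])
im,cal=shot("scene","s10")
cv2.imwrite("pics/c10.png",cv2.resize(im[190:310,280:490],None,fx=3.8,fy=3.8,interpolation=cv2.INTER_CUBIC))
E
```

```text
12.575 [ 0.43776126 -0.02832215  0.09903699] [  1.47767408 114.86616355] [ 0.30093603 -0.19778172 -0.8229843 ] 0.11331140887069581
```

View pics/c10.png

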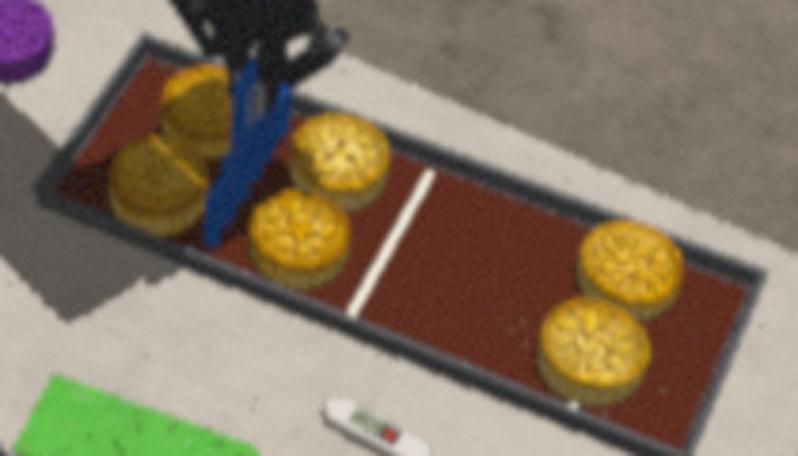

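Call:
apply_moves:
  motion:
    - [5,0,0,0.2,0]
    - [5,0,0,0.4,0]
    - [5,0,0,0.6,0]
    - [5,0,0,0.8,0]
    - [5,0,0,1.0,0]
    - [5,0,0,1.22,0]
    - [5,0,0,1.45,0]
    - [5,0,0,1.7,0]
    - [5,0,0,1.95,0]
    - [5,0,0,2.2,0]
    - [5,0,0,2.4,0]
    - [5,0,0,2.43,0]

```text
t: 14.12
tcp_pos: [0.4437, -0.1016, 0.0993]
tool_rot: [0.027, -0.706, 0.707, -0.027]
force: [0.4, 1.6, -1.4]
finger_gap: 0.109
```

Call:
apply_moves:
  motion:
    - [5,0,0,0,0]
    - [5,0,0,-0.3,0]
    - [5,0,-0.3,-0.7,0]
    - [5,0,-1.3,-1.0,0]
    - [5,0,-3,-1.0,0]
    - [5,0,-5,-1,0]
    - [5,0,-6,-1,0]
    - [5,0,-6,-1,0]

```text
t: 15.12
tcp_pos: [0.4422, -0.0705, 0.282]
tool_rot: [0.025, -0.705, 0.708, -0.03]
force: [0.4, -0.3, -1.9]
finger_gap: 0.11
```

```bash
python3 - <<'E'
from h import *
s=manip.sense(); print(s["t"],s["tcp_pos"],totray(s["tcp_pos"]),s["force"],s["finger_gap"]);print(R.from_quat(s["tool_rot"]).as_matrix().round(4))
im,cal=shot("wrist","w11")
im,cal=shot("top","t11")
for c in cakes(im,cal):print(c)
E
```

```text
15.125 [ 0.44223279 -0.07050433  0.28198508] [ 2.92185137 72.47223447] [ 0.37141709 -0.3436497  -1.87384905] 0.1100049738458449
[[-0.9969  0.0065  0.078 ]
 [-0.078  -0.0029 -0.9969]
 [-0.0062 -1.      0.0034]]
(np.float64(45.3), np.float64(-162.7), np.int32(202))
(np.float64(-31.5), np.float64(-164.3), np.int32(232))
```

View pics/w11.png

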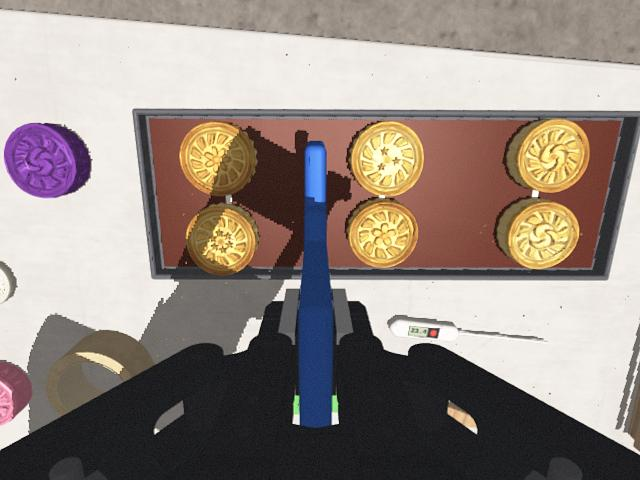

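View pics/t11.png

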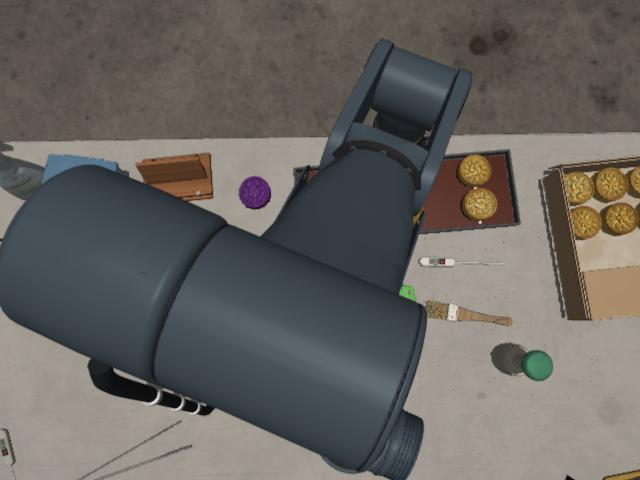

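```bash
python3 - <<'E'
from h import *
cal=manip.get_calibration("wrist")
print(totray(ray(cal,[(217,158),(223,238),(388,158),(383,233),(554,155),(544,234)],.035)).round(1))
print(totray(ray(cal,[(228,198),(382,196),(535,193)],.0044)).round(1))
c=totray(ray(cal,[(135,112),(640,113),(607,279),(155,277)],.023)).round(1);print(c)
E
```

```text
[[  39.7  169.2]
 [ -40.5  168. ]
 [  40.9    4.4]
 [ -34.     5. ]
 [  44.9 -155.2]
 [ -33.9 -158.9]]
[[  -4.8  167.5]
 [  -1.4    2.9]
 [   3.  -160.1]]
[[  81.7  248.3]
 [  84.3 -238.2]
 [ -87.3 -243.1]
 [ -88.5  247.1]]
```

Call:
apply_moves:
  motion:
    - [5,-0.1,0,-0.7,-0.5]
    - [5,-0.4,0,-2,-1.5]
    - [5,-0.7,0,-3.5,-2.5]
    - [5,-1,0,-5.2,-3.5]
    - [5,-1.3,0,-7,-4.5]
    - [5,-1.6,0,-8.8,-5.5]
    - [5,-1.9,0,-10.6,-6.5]
    - [5,-2.2,0,-12.4,-7.4]
    - [5,-2.4,0,-14,-8.3]
    - [5,-2.49,0,-15,-8.9]
    - [5,-2.49,0,-15.2,-9.07]
    - [5,-2.49,0,-15.2,-9.07]

```text
t: 16.73
tcp_pos: [0.4795, 0.3889, 0.2771]
tool_rot: [0.523, -0.478, 0.477, -0.52]
force: [1.0, -0.7, -2.3]
finger_gap: 0.106
```

```bash
python3 - <<'E'
from h import *
im,cal=shot("top","t12")
for c in cakes(im,cal):print(c)
im,cal=shot("wrist","w12")
s=manip.sense(); print(s["t"],s["tcp_pos"],s["force"],s["finger_gap"]);M=R.from_quat(s["tool_rot"]).as_matrix();print(M.round(4))
d=np.array([.4815,.390])-s["tcp_pos"][:2]; print("need x,z units",d@M[:2,0]/.03,d@M[:2,2]/.03)
E
```

```text
(np.float64(-38.1), np.float64(169.0), np.int32(192))
(np.float64(44.5), np.float64(168.7), np.int32(179))
(np.float64(-30.3), np.float64(0.0), np.int32(188))
(np.float64(44.7), np.float64(-0.3), np.int32(192))
(np.float64(45.2), np.float64(-163.7), np.int32(198))
(np.float64(-31.1), np.float64(-165.3), np.int32(218))
16.825 [0.4801198  0.38817799 0.27820567] [-0.04340096  0.39866208 -0.9176181 ] 0.10942998058885549
[[ 0.0873 -0.0022  0.9962]
 [-0.9962 -0.0018  0.0873]
 [ 0.0016 -1.     -0.0023]]
need x,z units -0.05648686054802695 0.05113096116492761
```

View pics/w12.png

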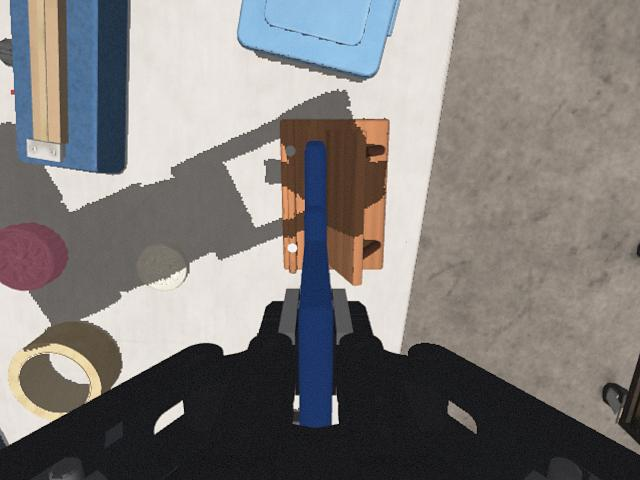

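Call:
apply_moves:
  motion:
    - [5,-0.05,1.2,0.02,0]
    - [5,-0.05,2.8,0.02,0]
    - [5,-0.05,4.2,0.02,0]
    - [5,-0.05,4.9,0.02,0]
    - [5,-0.05,5.1,0.02,0]
    - [5,-0.05,5.1,0.02,0]
    - [5,-0.05,5.1,0.02,0]

```text
t: 17.7
tcp_pos: [0.4821, 0.3913, 0.1278]
tool_rot: [-0.521, 0.477, -0.478, 0.523]
force: [-0.5, 1.2, -1.0]
finger_gap: 0.108
```

```bash
python3 - <<'E'
from h import *
s=manip.sense(); print(s["t"],s["tcp_pos"],s["force"],s["finger_gap"]);M=R.from_quat(s["tool_rot"]).as_matrix();print(M.round(4))
d=np.array([.4815,.390])-s["tcp_pos"][:2]; print("need x,z units",d@M[:2,0]/.03,d@M[:2,2]/.03,(s["tcp_pos"][2]-.1034)/.03)
im,cal=shot("scene","s13")
cv2.imwrite("pics/c13.png",cv2.resize(im[100:220,170:330],None,fx=5,fy=5,interpolation=cv2.INTER_CUBIC))
im,cal=shot("wrist","w13")
E
```

```text
17.7 [0.48206718 0.39128253 0.1277818 ] [-0.5091324   1.22531597 -1.02064396] 0.10797422290348678
[[ 0.0884  0.0025  0.9961]
 [-0.9961  0.0013  0.0884]
 [-0.0011 -1.      0.0026]]
need x,z units 0.040912569709652735 -0.02261036530061985 0.8127265113257865
```

View pics/c13.png

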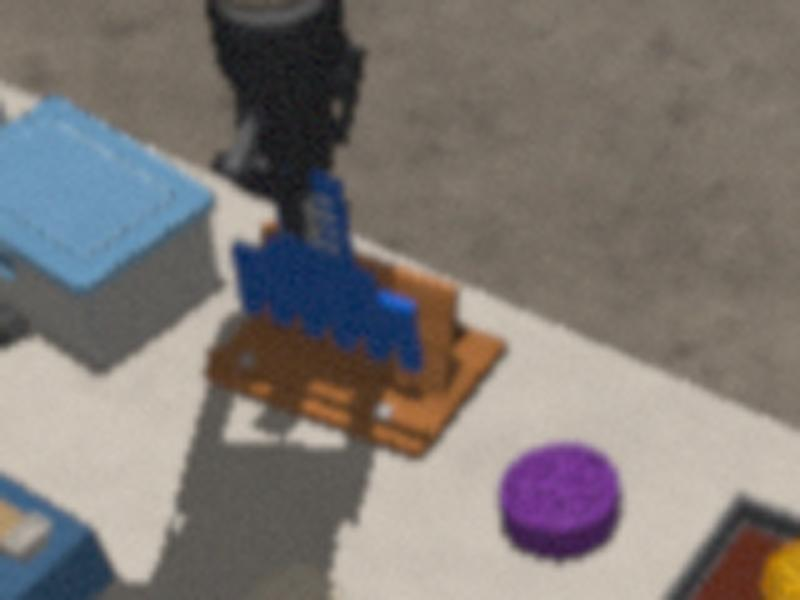

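View pics/w13.png

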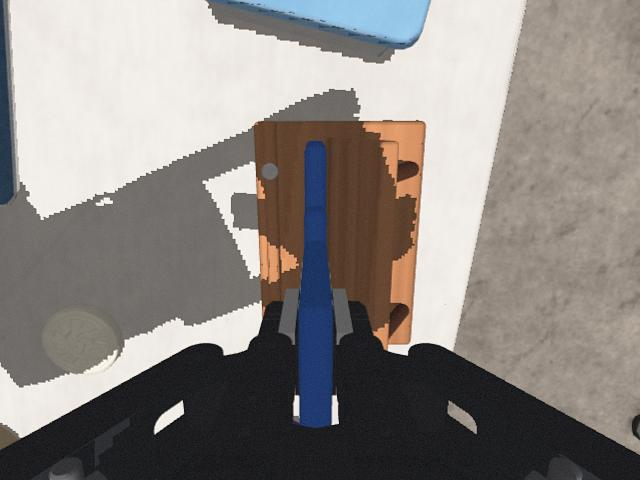

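Well placed. Lower it to just above the base.

Call:
apply_moves:
  motion:
    - [5,0.03,0.3,-0.06,0]
    - [5,0.03,0.55,-0.06,0]
    - [5,0.03,0.72,-0.06,0]
    - [5,0.03,0.8,-0.06,0]
    - [5,0.03,0.8,-0.06,0]
    - [5,0.03,0.8,-0.06,0]
  squeeze: 30

```text
t: 18.55
tcp_pos: [0.4791, 0.3898, 0.1024]
tool_rot: [0.522, -0.477, 0.477, -0.522]
force: [-1.9, -1.4, 2.2]
finger_gap: 0.111
```

```bash
python3 - <<'E'
from h import *
s=manip.sense(); print(s["t"],s["tcp_pos"],s["force"],s["finger_gap"])
E
```

```text
18.55 [0.4791065  0.38984008 0.10244743] [-1.89780205 -1.37567206  2.18715511] 0.11064867313411314
```

Call:
apply_moves:
  motion:
    - [16,0,0,0.03,0]
    - [20,0,-0.03,0.2,0]
    - [24,0,-0.03,0.4,0]
    - [28,0,0,0.6,0]
    - [28,0,0,0.8,0]
    - [28,0,0,1.0,0]
    - [28,0,0,1.15,0]
    - [28,0,0,1.25,0]
    - [28,0,0,1.25,0]
    - [28,0,0,1.25,0]

```text
t: 19.8
tcp_pos: [0.5166, 0.3933, 0.1024]
tool_rot: [0.522, -0.477, 0.477, -0.522]
force: [1.0, -0.4, 0.3]
finger_gap: 0.327
```

```bash
python3 - <<'E'
from h import *
s=manip.sense(); print(s["t"],s["tcp_pos"],s["force"],s["finger_gap"])
im,cal=shot("scene","s14")
cv2.imwrite("pics/c14.png",cv2.resize(im[100:220,170:330],None,fx=5,fy=5,interpolation=cv2.INTER_CUBIC))
im,cal=shot("wrist","w14")
E
```

```text
19.8 [0.51656626 0.39334743 0.10236521] [ 0.95859311 -0.38564722  0.26697951] 0.3273006796017909
```

View pics/c14.png

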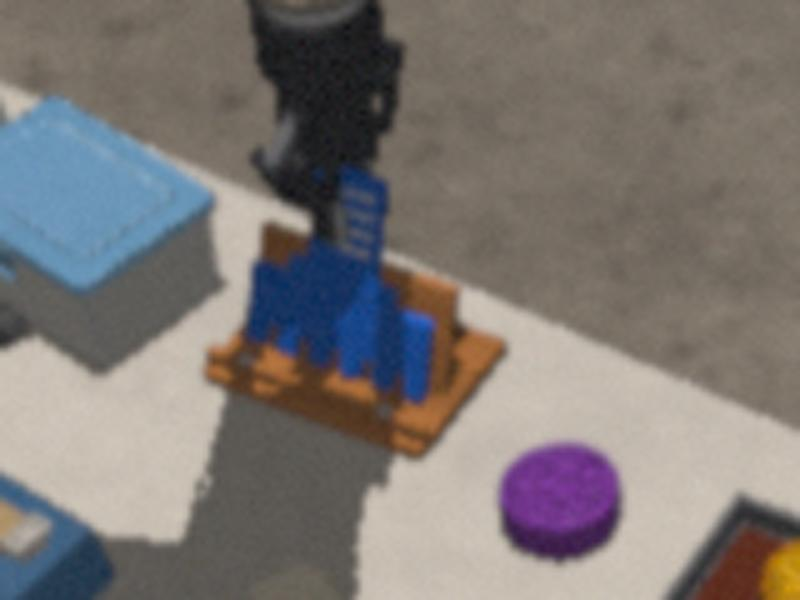

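View pics/w14.png

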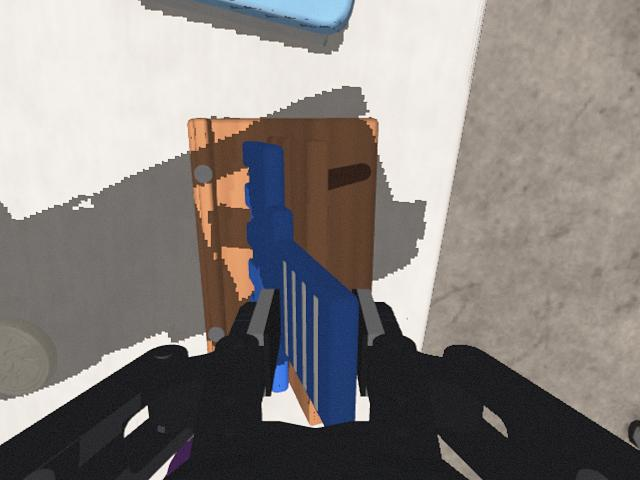

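Call:
apply_moves:
  motion:
    - [45,0,0,0,0]
    - [70,0,0,0,0]
    - [80,0,0,0,0]
    - [80,0,0,0,0]
    - [80,0,-0.5,0,0]
    - [80,0,-2,0,0]
    - [80,0,-4,0,0]
    - [80,0,-5,0,0]
    - [80,0,-5,0,0]
    - [80,0,-5,0,0]

```text
t: 21.15
tcp_pos: [0.516, 0.393, 0.2519]
tool_rot: [0.522, -0.477, 0.477, -0.521]
force: [-0.5, -0.1, -0.3]
finger_gap: 0.937
```

```bash
python3 - <<'E'
from h import *
im,cal=shot("wrist","w15")
im,_=shot("top","t15")
for c in cakes(im,_):print(c)
s=manip.sense(); print(s["t"],s["tcp_pos"],s["force"],s["finger_gap"])
print(((proj(cal,[.5,.39,.02])),))
im=cv2.imread("pics/w15.png")
cv2.imwrite("pics/c15.png",cv2.resize(im[105:300,215:365],None,fx=3.0,fy=3.0,interpolation=cv2.INTER_CUBIC))
E
```

```text
(np.float64(-37.9), np.float64(169.1), np.int32(193))
(np.float64(44.3), np.float64(168.7), np.int32(180))
(np.float64(-30.4), np.float64(-0.0), np.int32(189))
(np.float64(44.4), np.float64(-0.1), np.int32(194))
(np.float64(45.3), np.float64(-163.7), np.int32(198))
(np.float64(-31.1), np.float64(-165.4), np.int32(219))
21.25 [0.51564585 0.39278357 0.25055433] [-0.27224187  0.15950755 -0.17681287] 0.9337709729679589
(array([[299.07295269, 203.93879147]]),)
```

View pics/c15.png

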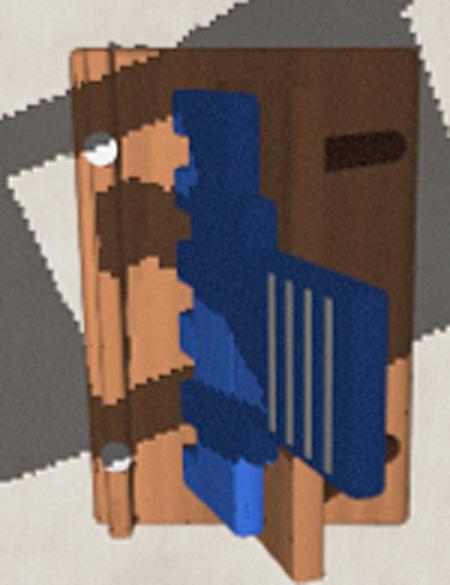

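View pics/t15.png

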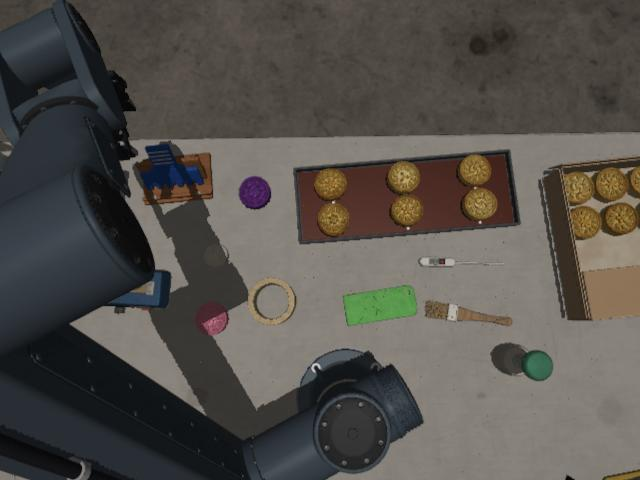

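```bash
python3 - <<'E'
from h import *
cal=manip.get_calibration("wrist")
c=np.array([0.4892,.3868]);a=np.radians(5.2);Rm=np.array([[np.cos(a),np.sin(a)],[-np.sin(a),np.cos(a)]])
def rel(uv,z): return ((ray(cal,np.array(uv)/3+[215,105],z)[:,:2]-c)@Rm.T*1000).round(1)
print("lip",rel([(108,300),(128,300)],.023),"base",rel([(72,48),(418,48),(408,523),(95,520)],.012))
print("foot",rel([(174,92),(184,470)],.014))
for z in(.138,.14,.142): print("top edge",z,rel([(386,292),(383,492)],z))
# model prediction of grip top back edge for (x0,tilt)
E_=cal["extrinsics"]
for x0,t in((-5,.35),(-9,.39),(-9,.40),(-10,.42),(-12,.45)):
    o=np.array([x0,2,12+5*np.sin(t)])
    zb=np.array([np.sin(t),0,np.cos(t)]);xb=np.array([np.cos(t),0,-np.sin(t)])
    P=[o+135*zb+5*xb+[0,25,0],o-5*xb+[0,65,0],o-5*xb-[0,65,0]]
    W=[[*(c+Rm.T@(p[:2]/1000)),p[2]/1000] for p in P]
    print(x0,t,((proj(cal,W)-[215,105])*3).round(0).tolist())
E
```

```text
lip [[-35.5   1.6]
 [-29.2   1.6]] base [[-44.9  78.6]
 [ 62.1  78.5]
 [ 62.9 -79. ]
 [-45.5 -77.9]]
foot [[-13.5  65.5]
 [-13.9 -58.9]]
top edge 0.138 [[ 44.9  26.4]
 [ 45.2 -20.3]]
top edge 0.14 [[ 44.8  26.7]
 [ 45.  -19.5]]
top edge 0.142 [[ 44.6  27.1]
 [ 44.9 -18.8]]
-5 0.35 [[391.0, 290.0], [186.0, 87.0], [196.0, 483.0]]
-9 0.39 [[395.0, 288.0], [173.0, 87.0], [185.0, 483.0]]
-9 0.4 [[400.0, 288.0], [173.0, 87.0], [185.0, 483.0]]
-10 0.42 [[406.0, 287.0], [170.0, 87.0], [182.0, 484.0]]
-12 0.45 [[413.0, 285.0], [163.0, 87.0], [176.0, 484.0]]
```

Call:
apply_moves:
  motion:
    - [80,0,0,0,0]
    - [80,0,0,0,0]
    - [80,0,0,0,0]
    - [80,0,0,0,0]
    - [80,0,0,0,0]
    - [80,0,0,0,0]
    - [80,0,0,0,0]
    - [80,0,0,0,0]

```text
t: 22.25
tcp_pos: [0.5167, 0.3933, 0.2523]
tool_rot: [-0.522, 0.477, -0.477, 0.522]
force: [-0.1, -0.3, -0.1]
finger_gap: 0.935
```

```bash
python3 - <<'E'
from h import *
im,cal=shot("top","t16")
a=cv2.imread("pics/t15.png")[135:215,130:220].astype(int);b=im[135:215,130:220].astype(int)
print("rest diff",abs(a-b).mean(),abs(a-b).max())
im,cal=shot("wrist","w16")
cv2.imwrite("pics/c16.png",cv2.resize(im[105:300,215:365],None,fx=3.0,fy=3.0,interpolation=cv2.INTER_CUBIC))
s=manip.sense();print(s["tcp_pos"],s["t"],abs(s["qd"]).max())
E
```

```text
rest diff 0.8661574074074074 67
[0.51666791 0.39335281 0.25232383] 22.35 0.0016612177954833216
```

View pics/c16.png

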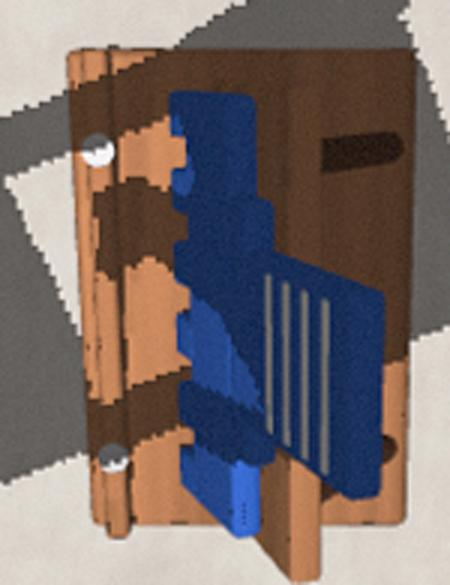

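The close crop shows the rake unchanged, leaning on the backstop with its foot (175–185, 90–500) behind the lip (110–130). It is stable, so I am handing in.

```bash
python3 -c "
from station import manip
print(manip.sign_off())"
```

```text
the job is handed in; nothing more can be done
None
```

I lifted the rake from its rest and raked one pair of cakes onto the right line and one onto the middle line. The left pair was already on its line, so I left it there. I then stood the rake back behind the lip, leaned it on the backstop and moved the gripper clear. The job was handed in at about 22 s; sign-off gave no verdict.

**Cakes:** the last top view puts all six cakes within about 4 mm of their lines along the tray. They are up to about 10 mm off their spots across it, part of which looks like a 2–3 mm error in where I put the tray's centre. The limit is 28 mm.

**Other checks on the cakes:** all six look flat in the pictures. Forces at the wrist stayed within about 2 N in every reading I took during the raking.

**Rake:** it was unchanged over the last second of pictures, apart from a slight overall shift in the wrist view. Its foot rests about 4 mm nearer the lip than at the start. My tilt estimates were 0.37 rad from the raw picture, 0.39 after correcting it against the starting pose, and 0.41 from the rest's dimensions. They disagree a little, but all fall within 0.25–0.45.

**Bystanders:** the probe and the look-alikes were untouched. The pattern plate was in shadow in the final views; I never worked near it, but I did not measure its position at the end.

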